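# Lay the breakfast tray for two with boiled eggs

### The arm

A 7-joint arm with a two-finger parallel gripper is mounted at the origin on the work surface. World frame = base frame: x ahead of the robot, y to its left, z up, the work surface at z = 0. Lengths are in m, angles in rad, forces in N, time in s.
With the tool pointing down it reaches from about 0.4 to 0.875 m from the base axis. Payload 19.3 kg.
Tool frame: the origin (TCP) lies between the finger pads; the fingertips stand 8 mm ahead of it and the grasp point (between the pads) lies 11 mm behind it; z points along the fingers, y is the direction in which the jaws open and shut (so a half turn about z gives the same grasp; the last joint's range is limited). The gripper opens to 85 mm and grips with 20 to 120 N. Pads are 22 mm wide; open, the fingers measure 114 mm over their backs; the gripper's body (76 mm by 85 mm) begins 54 mm behind the grasp point. The pads swing forward as they close: fully open they stand 13 mm farther back than shut.
Start: joints at [-1.252, 0.521, -0.036, 1.599, 0.021, 1.021, -0.113], TCP at [0.237, 0.578, 0.239] pointing down, gripper open.
Joint ranges: [-2.91, 2.91], [-0.3, 2.13], [-1.5, 1.42], [0.17, 2.43], [-1.26, 4.41], [0.16, 1.93], [-2.52, 2.52]. Speed limits (rad/s): [1.89, 1.89, 2.39, 2.39, 3.01, 3.01, 3.01].

### API

Orientations are given as a rotation vector (axis times angle).
In Python, from bench import status, read_camera, sign_off gives the robot as it stands.
- The arm moves only by the tool play_rows, never from a script. Its argument "moves" is a list of rows, each an object with "linear": the shift along the tool's x, y, z in cm, a list of three; "delta_rot": the turn, a rotation vector about the tool's x, y, z in degrees, a list of three; "hand": the closure in counts, from 0 (fully open) to 255 (shut). A call has 1 to 20 rows; each row is the pose to reach, as a shift and turn from the pose commanded when the call began, along the tool's axes at that moment; what a row does not reach only later rows make up. A row lasts 1/12 s, in which the tool goes at most 41.7 mm and 7.16 degrees, less where a joint would pass 70% of its speed; a pose out of reach is approached as far as the arm can. A call with a gripper value outside its range is refused whole. The fingers move at their own pace and stop on an object; the grip force is fixed at half the most. Time passes only in rows, so rows that repeat a pose let the fingers close. It gives the time, the measured TCP pose, the force and the opening at its end, in the units of the state.
- status.get_obs(): the state, without advancing time (a new reading comes with each control period).
- read_camera(name): name is "side" or "top" or "wrist"; returns a dict with "color" (384x512x3 uint8, blue, green, red), "K" (3x3 intrinsics, pixels), "world_from_camera" (4x4, takes a point from camera to world coordinates); the wrist camera has in their place "hand_eye" (4x4, takes a point from camera to tool coordinates, whose origin is the TCP and whose axes are the flange's). Camera axes: x right, y down, z forward; pixel columns grow to the right and rows downward; lengths in m; the calibration is good to about 2 mm. A picture is of the moment at which its call begins: read the wrist's pose just before it. There is no depth.
- sign_off(): hands the job in, once; it reports no verdict.
The state is a dict: "time": time; "q": joint angles; "qvel": joint speeds; "effort": joint torques, N m; "position": TCP position; "orientation": TCP orientation; "ft_force": force on the tool from outside, world axes, zero at the start; "ft_torque": the same for the moment, N m; "opening": opening from 0.0 (shut) to 1.0 (fully open).
Only numpy, scipy, OpenCV 4.12 (cv2) and the standard library are available. Lean on these libraries where they do the work, as an engineer would, in place of code of your own. Each camera call takes 0.05 s, during which the arm holds its last target. There are 200 camera calls.

### The job

Lay the breakfast tray: stand the blue egg cup in the middle of the blue saucer and the white egg cup in the middle of the white saucer, and sit the brown egg in the blue cup and the white egg in the white cup, blunt end up as they stand in the cooker. Stand the glass salt grinder with the black cap on the tray midway between the two saucers, in line with their centres. Leave the saucers where they are, and set each thing down upright without dropping it.

Things in the scene. Friction and masses are not known exactly. Their poses are not given: they have to be found in the camera images.
- cup_blue: Blue glazed ceramic egg cup, round, 64 mm tall, 85 g. Origin: centre of the underside of its foot, z up. Foot 42 mm across, stem 20 mm, bowl 47 mm across outside with upright sides over the top 9 mm; mouth 38 mm across inside, over 20 mm deep. Starts standing empty on the shelf. At the start 30 mm of space is free all round, but for the tray's low rim.
- cup_white: White glazed ceramic egg cup, round, 64 mm tall, 85 g. Origin: centre of the underside of its foot, z up. Foot 42 mm across, stem 20 mm, bowl 47 mm across outside with upright sides over the top 9 mm; mouth 38 mm across inside, over 20 mm deep. Starts standing empty on the shelf. At the start 30 mm of space is free all round, but for the tray's low rim.
- egg_brown: Brown boiled egg in its shell, rigid, 57 mm tall, 44 mm across at its widest (33 mm above the origin), about 60 g. Origin: tip of its narrow end; z to its blunt end. Starts blunt end up in a seat of the cooker's rack, tip 64 mm above the shelf; the other egg is 80 mm away: close the fingers across the line between them. In a cup its tip rests 47 mm above the cup's origin.
- egg_white: White boiled egg in its shell, rigid, 57 mm tall, 44 mm across at its widest (33 mm above the origin), about 60 g. Origin: tip of its narrow end; z to its blunt end. Starts blunt end up in a seat of the cooker's rack, tip 64 mm above the shelf; the other egg is 80 mm away: close the fingers across the line between them. In a cup its tip rests 47 mm above the cup's origin.
- grinder: Salt grinder: clear glass cylinder 48 mm across, 78 mm tall, with white salt in it, under a black twist cap 45 mm across from 90 to 122 mm; 128 mm tall in all, about 220 g, upright. Origin: centre of its underside, z up. Not the dark wooden pepper mill. At the start 30 mm of space is free all round, but for the tray's low rim.
- saucer_blue: Blue glazed ceramic saucer, 116 mm across, rim 14 mm high, 160 g, loose on the tray. Origin: centre of its underside, z up; its flat middle, 66 mm across, lies 6 mm above the origin. It stands 105 mm from the tray's centre on the tray's long midline, to the left or to the right.
- saucer_white: White glazed ceramic saucer, 116 mm across, rim 14 mm high, 160 g, loose on the tray. Origin: centre of its underside, z up; its flat middle, 66 mm across, lies 6 mm above the origin. It stands 105 mm from the tray's centre on the tray's long midline, to the left or to the right.
- tray: Serving tray with grey floor and brown wooden rim, fixed, 240 mm (its x) by 400 mm (its y). Origin: centre of its underside, z up. Floor 6 mm above the origin, rim 18 mm high, a low grip 35 mm high on each short end. The saucers stand on its long midline at y = +105 and -105 mm; midway between them is the tray's centre.
- cooker: White plastic egg cooker, lid off, fixed, 164 mm across, pan 59 mm above the shelf. Origin: centre of its underside, z up, grey knob on its -x side. On the pan is a white rack: three ring seats 41 mm across, tops 75 mm above the shelf, centres 46 mm from the axis, and a thin lifting handle 105 mm high on the axis. Two seats hold the eggs, one is empty.
Not all that is in view belongs to the job. What is shaped like the egg_white but green is not meant.

How it is judged:
At the end, for the whole second after the job is handed in: Cups upright within 12 mm of the centre of the saucer of their colour; brown egg in blue cup, white egg in white cup, blunt end up (0.35 rad), within 12 mm of the cup axis; grinder upright on the tray within 15 mm of its centre; saucers within 20 mm of their start; all at rest (horizontal distance between cup_blue and saucer_blue below 0.012 m and z of cup_blue in the frame of saucer_blue between 0.003 and 0.01 m and angle between each of cup_blue, cup_white, grinder's own z axis and vertical below 0.1 rad and horizontal distance between egg_brown and cup_blue below 0.012 m and z of egg_brown in the frame of cup_blue between 0.038 and 0.056 m and angle between each of egg_brown, egg_white's own z axis and vertical below 0.35 rad and distance of each of saucer_blue, saucer_white from where it was at the start of the episode below 0.02 m and horizontal distance between cup_white and saucer_white below 0.012 m and z of cup_white in the frame of saucer_white between 0.003 and 0.01 m and horizontal distance between egg_white and cup_white below 0.012 m and z of egg_white in the frame of cup_white between 0.038 and 0.056 m and x of grinder in the frame of tray between -0.015 and 0.015 m and y of grinder in the frame of tray between -0.015 and 0.015 m and z of grinder in the frame of tray between 0.003 and 0.01 m and linear speed of each of cup_blue, cup_white, egg_brown, egg_white, grinder below 0.02 m/s); the robot touches nothing.
It fails at once if the blue egg cup is dropped: it falls free of the fingers faster than 0.9 m/s (from more than about 40 mm) (linear speed of cup_blue above 0.9 m/s and contact force between the fingers and cup_blue below 0.05 N).
It fails at once if the white egg cup is dropped: it falls free of the fingers faster than 0.9 m/s (from more than about 40 mm) (linear speed of cup_white above 0.9 m/s and contact force between the fingers and cup_white below 0.05 N).
It fails at once if the brown egg is dropped: it falls free of the fingers faster than 0.9 m/s (from more than about 40 mm) (linear speed of egg_brown above 0.9 m/s and contact force between the fingers and egg_brown below 0.05 N).
It fails at once if the white egg is dropped: it falls free of the fingers faster than 0.9 m/s (from more than about 40 mm) (linear speed of egg_white above 0.9 m/s and contact force between the fingers and egg_white below 0.05 N).
It fails at once if the salt grinder is dropped: it falls free of the fingers faster than 0.9 m/s (from more than about 40 mm) (linear speed of grinder above 0.9 m/s and contact force between the fingers and grinder below 0.05 N).
It also fails if it takes over 125 s, if anything falls off the work surface, if the arm or the gripper's body presses on something with over 40 N, if the wrist force passes 120 N, or if a joint passes its speed limit or range.

## Working session

There is one attempt and no reset: what is moved stays moved. The work goes in short steps, Python scripts to look and compute and a tool call to move; the robot and the scene stay as the last step left them, time stands still between calls to the robot, and variables do not carry over. Pictures are saved under pics/ and viewed, about 12 in all and at most 16, crops included, and the job is handed in when it is done.

Besides the shell and the picture viewer there is one more tool, called in YAML: its name, and indented under it one key for each argument. play_rows: Moves the arm, as the interface text tells. Its arguments: {"type":"object","properties":{"moves":{"type":"array"}},"required":["moves"]}

```bash
ls; mkdir -p pics
cat > h.py <<'E'
import numpy as np, cv2
from scipy.spatial.transform import Rotation as R
from bench import status, read_camera, sign_off
def cam(n):
    o=status.get_obs(); c=read_camera(n)
    if n=='wrist':
        T=np.eye(4);T[:3,:3]=R.from_rotvec(o['orientation']).as_matrix();T[:3,3]=o['position']
        c['W']=T@np.array(c['hand_eye'])
    else: c['W']=np.array(c['world_from_camera'])
    return c
def pt(c,u,v,z):
    K=np.array(c['K']);d=c['W'][:3,:3]@np.linalg.solve(K,[u,v,1.]);o=c['W'][:3,3]
    return o+d*(z-o[2])/d[2]
def px(c,p):
    q=np.linalg.inv(c['W'])@np.append(p,1);r=np.array(c['K'])@q[:3];return r[:2]/r[2]
E
python3 - <<'E'
from h import *
import pickle
o=status.get_obs();print({k:np.round(v,3) for k,v in o.items()})
for n in('top','side'):
    c=cam(n);pickle.dump(c,open(n+'.pkl','wb'));print(n,c['W'].round(3).tolist(),np.round(c['K'],1).tolist())
    cv2.imwrite(f'pics/{n}0.png',cv2.resize(c['color'],(800,600),interpolation=cv2.INTER_CUBIC))
E
```

```text
pics
{'time': np.float64(0.0), 'q': array([-1.252,  0.522, -0.036,  1.6  ,  0.021,  1.021, -0.113]), 'qvel': array([ 0.001, -0.001,  0.001, -0.001,  0.001,  0.   , -0.   ]), 'effort': array([ 2.0000e-03, -9.2710e+01,  1.9810e+00, -3.6991e+01,  1.8000e-02,
        9.0000e-03,  0.0000e+00]), 'position': array([0.237, 0.578, 0.239]), 'orientation': array([-6.070e-01, -3.082e+00,  2.000e-03]), 'ft_force': array([-0.476, -0.309,  0.752]), 'ft_torque': array([ 0.029, -0.041,  0.008]), 'opening': np.float64(1.004)}
top [[-0.004, -0.992, 0.125, 0.385], [-1.0, 0.004, 0.004, -0.001], [-0.005, -0.125, -0.992, 0.99], [0.0, 0.0, 0.0, 1.0]] [[379.0, 0.0, 257.9], [0.0, 379.0, 188.5], [0.0, 0.0, 1.0]]
side [[0.974, -0.114, 0.197, 0.322], [-0.228, -0.47, 0.853, -0.755], [-0.004, -0.875, -0.484, 0.522], [0.0, 0.0, 0.0, 1.0]] [[367.5, 0.0, 263.8], [0.0, 367.5, 191.6], [0.0, 0.0, 1.0]]
```

View pics/top0.png

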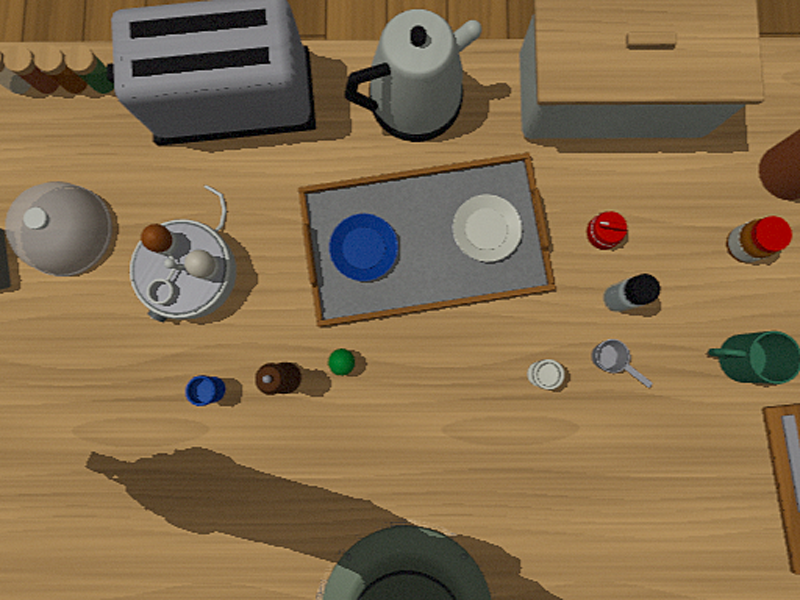

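View pics/side0.png

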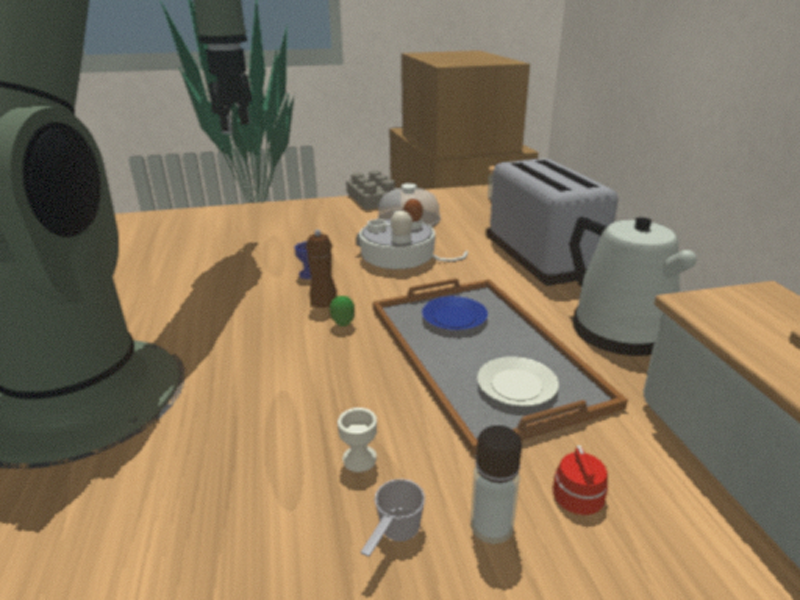

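Top view (800x600): the blue cup is at (205,390), the white cup at (547,374) and the cooker at (183,270), with the brown egg at (156,237) and the white egg at (200,263). The blue saucer is at (364,247) and the white saucer at (487,228).

Grinder candidates:
- (632,293): clear body with a black cap. This fits the description.
- (278,378): dark wood, so it is the pepper mill.
- (607,230) and (765,235): red lids, so neither fits.

For the white cup, (612,355) is a metal scoop, and the green egg at (341,362) is not meant. I'll confirm these in an enlarged crop.

Run:
```python
from h import *
import pickle
c=pickle.load(open('top.pkl','rb'));im=c['color']
t=[]
for (u,v) in [(117,170),(145,245),(355,238),(400,190)]:
    x,y=u-50,v-37; s=cv2.resize(im[y:y+75,x:x+100],(400,300),interpolation=cv2.INTER_CUBIC)
    for k in range(0,100,20): cv2.putText(s,str(x+k),(k*4,8),0,.3,(0,0,255)); cv2.line(s,(k*4,10),(k*4,14),(0,0,255))
    for k in range(0,75,15): cv2.putText(s,str(y+k),(0,k*4+4),0,.3,(0,0,255))
    t.append(s)
cv2.imwrite('pics/t1.png',np.vstack([np.hstack(t[:2]),np.hstack(t[2:])]))
hsv=cv2.cvtColor(im,cv2.COLOR_BGR2HSV)
# tray outline by given corners (rim tops z=.018) px in 800 picture
s=1.5625
cs=[pt(c,u/s,v/s,.018) for u,v in [(301,189),(528,155),(555,290),(319,325)]]
print('tray',np.round(cs,3).tolist(),np.mean(cs,0).round(4))
# saucers: bright/blue regions -> ellipse
for n,m,(x,y) in [('blue',cv2.inRange(hsv,(105,120,40),(125,255,255)),(233,158)),('white',cv2.inRange(hsv,(0,0,150),(60,70,255)),(312,146))]:
    w=np.zeros_like(m);w[y-32:y+32,x-32:x+32]=m[y-32:y+32,x-32:x+32]
    k,l,st,ce=cv2.connectedComponentsWithStats(w);i=1+np.argmax(st[1:,4])
    e=cv2.fitEllipse(max(cv2.findContours((l==i).astype('uint8'),0,1)[0],key=len))
    print(n,e,pt(c,*e[0],.006+.014).round(4), st[i])
```

```text
tray [[0.688, 0.175, 0.018], [0.746, -0.211, 0.018], [0.514, -0.248, 0.018], [0.457, 0.142, 0.018]] [ 0.6012 -0.0355  0.018 ]
blue ((232.33297729492188, 157.7957763671875), (42.23387145996094, 42.93750762939453), 74.54924011230469) [0.5879 0.0696 0.02  ] [ 211  137   44   43 1484]
white ((311.4138488769531, 145.39349365234375), (41.57075881958008, 42.958133697509766), 102.72759246826172) [ 0.62   -0.1372  0.02  ] [ 290  124   44   43 1444]
```

View pics/t1.png

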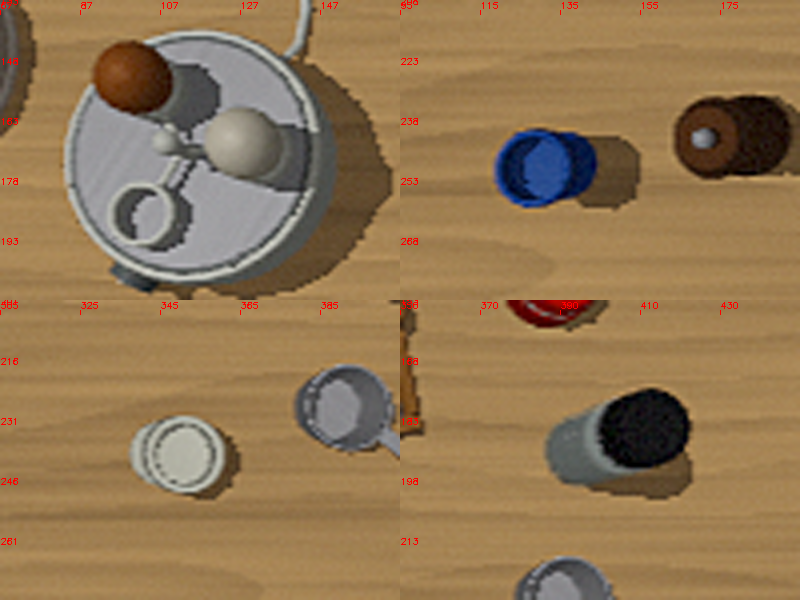

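Confirmed: the blue cup rim is at (129.3,250) and the white cup rim at (351.3,239.8). The black-capped glass grinder's cap is at (411,185). The eggs are at (100,152.5) brown and (128,168.8) white, with the empty seat at (103,187) and the handle at (108.5,168). All are original 512x384 pixels.

Run:
```python
from h import *
import pickle
c=pickle.load(open('top.pkl','rb'))
P={}
for n,u,v,z in [('cupb',129.25,250,.064),('cupw',351.25,239.75,.064),('grin',411,185,.125),('eggb',100,152.5,.095),('eggw',128,168.75,.095),('seat',103.25,186.75,.075),('handle',108.5,168,.105)]:
    P[n]=pt(c,u,v,z);print(n,P[n].round(3),np.hypot(*P[n][:2]).round(3))
a=P['eggb'];b=P['eggw'];print('eggdist',np.linalg.norm(a-b),np.degrees(np.arctan2(*(b-a)[[1,0]])))
o=status.get_obs();m=R.from_rotvec(o['orientation']).as_matrix();print(m.round(3))
w=cam('wrist');print(np.round(w['hand_eye'],3),w['K'])
```

```text
cupb [0.353 0.315 0.064] 0.473
cupw [ 0.375 -0.222  0.064] 0.436
grin [ 0.5   -0.349  0.125] 0.61
eggb [0.587 0.384 0.095] 0.701
eggw [0.547 0.314 0.095] 0.631
seat [0.506 0.38  0.075] 0.633
handle [0.547 0.357 0.105] 0.653
eggdist 0.08004652541256993 -120.08851689065102
[[-0.925  0.379 -0.   ]
 [ 0.379  0.925 -0.001]
 [-0.    -0.001 -1.   ]]
[[ 0.    -0.951 -0.31   0.078]
 [ 1.     0.     0.    -0.   ]
 [-0.    -0.31   0.951 -0.133]
 [ 0.     0.     0.     1.   ]] [[266.81407795   0.         255.70011691]
 [  0.         266.81407795 188.77091374]
 [  0.           0.           1.        ]]
```

```bash
cat >> h.py <<'E'
def go(*wps,yaw=-30):
    o=status.get_obs();m=R.from_rotvec(o['orientation']).as_matrix();a=np.radians(yaw)
    y=np.array([np.cos(a),np.sin(a),0]);z=np.array([0,0,-1.]);T=np.c_[np.cross(y,z),y,z]
    r=np.degrees(R.from_matrix(m.T@T).as_rotvec()).round(1)
    print('t',round(float(o['time']),2),'pos',o['position'].round(4),'F',o['ft_force'].round(1),'op',round(float(o['opening']),3))
    for w in wps: print(w,'lin',(m.T@(np.array(w)-o['position'])*100).round(2),'rot',r)
E
python3 -c "
from h import *
go((.353,.315,.15))"
```

```text
t 0.15 pos [0.2369 0.5781 0.2389] F [-0.2  0.2  0.3] op 0.999
(0.353, 0.315, 0.15) lin [-20.72 -19.94   8.9 ] rot [-0.   0.  97.7]
```

play_rows:
  moves:
    - {"linear": [-20.7,-19.9,5],"delta_rot": [0,0,97.7],"hand": 60}
    - {"linear": [-20.7,-19.9,5],"delta_rot": [0,0,97.7],"hand": 60}
    - {"linear": [-20.7,-19.9,5],"delta_rot": [0,0,97.7],"hand": 60}
    - {"linear": [-20.7,-19.9,5],"delta_rot": [0,0,97.7],"hand": 60}
    - {"linear": [-20.7,-19.9,5],"delta_rot": [0,0,97.7],"hand": 60}
    - {"linear": [-20.7,-19.9,5],"delta_rot": [0,0,97.7],"hand": 60}
    - {"linear": [-20.7,-19.9,5],"delta_rot": [0,0,97.7],"hand": 60}
    - {"linear": [-20.7,-19.9,5],"delta_rot": [0,0,97.7],"hand": 60}
    - {"linear": [-20.7,-19.9,9],"delta_rot": [0,0,97.7],"hand": 60}
    - {"linear": [-20.7,-19.9,9],"delta_rot": [0,0,97.7],"hand": 60}
    - {"linear": [-20.7,-19.9,9],"delta_rot": [0,0,97.7],"hand": 60}
    - {"linear": [-20.7,-19.9,9],"delta_rot": [0,0,97.7],"hand": 60}
    - {"linear": [-20.7,-19.9,9],"delta_rot": [0,0,97.7],"hand": 60}
    - {"linear": [-20.7,-19.9,9],"delta_rot": [0,0,97.7],"hand": 60}
    - {"linear": [-20.7,-19.9,9],"delta_rot": [0,0,97.7],"hand": 60}
    - {"linear": [-20.7,-19.9,9],"delta_rot": [0,0,97.7],"hand": 60}
    - {"linear": [-20.7,-19.9,9],"delta_rot": [0,0,97.7],"hand": 60}
    - {"linear": [-20.7,-19.9,9],"delta_rot": [0,0,97.7],"hand": 60}

```text
time: 1.65
position: [0.353, 0.3157, 0.1493]
orientation: [-2.719, -1.574, 0.0]
ft_force: [-0.9, 0.7, -0.5]
opening: 0.765
```

Run:
```python
from h import *
c=cam('wrist');im=c['color'].copy()
for k in range(24):
    a=k*np.pi/12;u=px(c,np.array([.353+.0235*np.cos(a),.315+.0235*np.sin(a),.064]));cv2.circle(im,tuple(int(x) for x in u.round()),1,(0,0,255),-1)
cv2.imwrite('pics/w1.png',im)
go((.353,.315,.046))
```

```text
t 1.7 pos [0.3531 0.3157 0.1493] F [-1.9 -0.1 -0. ] op 0.766
(0.353, 0.315, 0.046) lin [-0.06  0.03 10.33] rot [-0.  -0.   0.1]
```

View pics/w1.png

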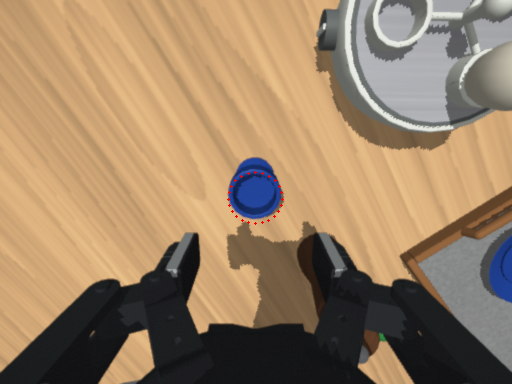

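The cup rim is centred near (255,193) against a predicted (256,197), so the cup is about 3 mm further along tool +x. I'll correct for that, descend and grip.

play_rows:
  moves:
    - {"linear": [0.2,0,4],"delta_rot": [0,0,0],"hand": 60}
    - {"linear": [0.2,0,7],"delta_rot": [0,0,0],"hand": 60}
    - {"linear": [0.2,0,9],"delta_rot": [0,0,0],"hand": 60}
    - {"linear": [0.2,0,10.3],"delta_rot": [0,0,0],"hand": 60}
    - {"linear": [0.2,0,10.3],"delta_rot": [0,0,0],"hand": 60}
    - {"linear": [0.2,0,10.3],"delta_rot": [0,0,0],"hand": 60}
    - {"linear": [0.2,0,10.3],"delta_rot": [0,0,0],"hand": 200}
    - {"linear": [0.2,0,10.3],"delta_rot": [0,0,0],"hand": 200}
    - {"linear": [0.2,0,10.3],"delta_rot": [0,0,0],"hand": 200}
    - {"linear": [0.2,0,10.3],"delta_rot": [0,0,0],"hand": 200}
    - {"linear": [0.2,0,10.3],"delta_rot": [0,0,0],"hand": 200}
    - {"linear": [0.2,0,10.3],"delta_rot": [0,0,0],"hand": 200}
    - {"linear": [0.2,0,10.3],"delta_rot": [0,0,0],"hand": 200}
    - {"linear": [0.2,0,10.3],"delta_rot": [0,0,0],"hand": 200}

```text
time: 2.87
position: [0.3545, 0.3181, 0.0476]
orientation: [-2.719, -1.571, -0.003]
ft_force: [-0.3, -0.9, 8.3]
opening: 0.525
```

```bash
python3 -c "
from h import *
go((.353,.315,.15),(.588,.07,.15),(.588,.07,.065),(.588,.07,.0585))"
```

```text
t 2.87 pos [0.3545 0.3181 0.0476] F [-0.3 -0.9  8.3] op 0.525
(0.353, 0.315, 0.15) lin [ -0.32   0.02 -10.24] rot [ 0.  -0.1  0. ]
(0.588, 0.07, 0.15) lin [ -9.81  32.62 -10.25] rot [ 0.  -0.1  0. ]
(0.588, 0.07, 0.065) lin [-9.83 32.62 -1.75] rot [ 0.  -0.1  0. ]
(0.588, 0.07, 0.0585) lin [-9.83 32.62 -1.1 ] rot [ 0.  -0.1  0. ]
```

play_rows:
  moves:
    - {"linear": [0,0,-1],"delta_rot": [0,0,0],"hand": 200}
    - {"linear": [0,0,-3],"delta_rot": [0,0,0],"hand": 200}
    - {"linear": [0,0,-6],"delta_rot": [0,0,0],"hand": 200}
    - {"linear": [0,0,-10],"delta_rot": [0,0,0],"hand": 200}
    - {"linear": [0,0,-10],"delta_rot": [0,0,0],"hand": 200}
    - {"linear": [0,0,-10],"delta_rot": [0,0,0],"hand": 200}

```text
time: 3.37
position: [0.3546, 0.3186, 0.1491]
orientation: [-2.718, -1.571, -0.007]
ft_force: [-0.8, 1.5, -0.4]
opening: 0.523
```

```bash
python3 -c "
from h import *
c=cam('wrist');s=cam('side');print(px(s,(.3545,.318,.12)))
u,v=px(s,(.3545,.318,.12)).astype(int)
a=cv2.resize(s['color'][v-45:v+45,u-40:u+40],(400,450),interpolation=cv2.INTER_CUBIC)
b=cv2.resize(c['color'][120:300,176:336],(400,450))
cv2.imwrite('pics/g1.png',np.hstack([a,b]))
go((.353,.315,.15),(.588,.07,.15),(.588,.07,.065),(.588,.07,.0585))"
```

```text
[194.15389194 139.94669775]
t 3.47 pos [0.3538 0.3176 0.1468] F [ 0.2 -0.1 -0.6] op 0.527
(0.353, 0.315, 0.15) lin [-0.27  0.07 -0.32] rot [-0.  -0.   0.1]
(0.588, 0.07, 0.15) lin [-9.76 32.66 -0.33] rot [-0.  -0.   0.1]
(0.588, 0.07, 0.065) lin [-9.77 32.66  8.17] rot [-0.  -0.   0.1]
(0.588, 0.07, 0.0585) lin [-9.77 32.66  8.82] rot [-0.  -0.   0.1]
```

View pics/g1.png

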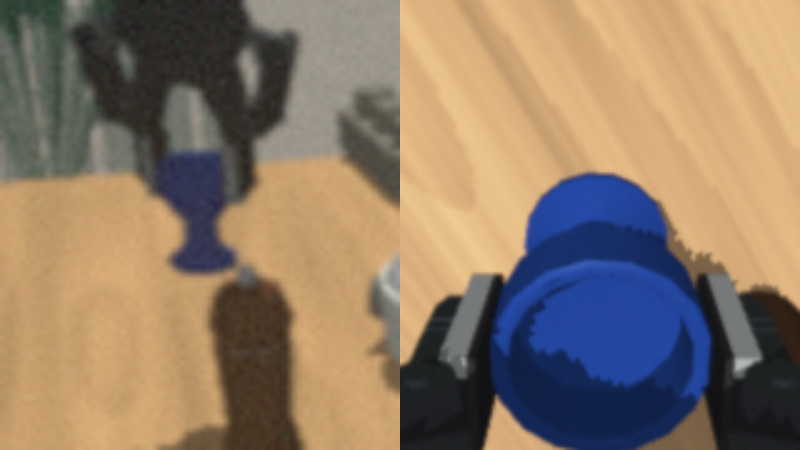

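```bash
python3 -c "
from h import *
c=cam('wrist');o=status.get_obs();p=pt(c,256.8,262,o['position'][2]+.0164);print('rim',p.round(4),o['position'].round(4), R.from_rotvec(o['orientation']).as_matrix().T@(p-o['position']))
go((.588,.07,.15),(.588,.07,.065),(.588,.07,.06))"
```

```text
rim [0.3562 0.3189 0.1627] [0.3537 0.3173 0.1463] [ 0.00256428  0.00139777 -0.01640115]
t 3.52 pos [0.3537 0.3173 0.1463] F [-0.3  0.6 -0.9] op 0.522
(0.588, 0.07, 0.15) lin [-9.73 32.65 -0.38] rot [-0.  0.  0.]
(0.588, 0.07, 0.065) lin [-9.73 32.66  8.12] rot [-0.  0.  0.]
(0.588, 0.07, 0.06) lin [-9.73 32.66  8.62] rot [-0.  0.  0.]
```

play_rows:
  moves:
    - {"linear": [0,2,-4],"delta_rot": [0,0,0],"hand": 200}
    - {"linear": [-1.5,5,-4],"delta_rot": [0,0,0],"hand": 200}
    - {"linear": [-2.6,8.5,-4],"delta_rot": [0,0,0],"hand": 200}
    - {"linear": [-3.6,12,-4],"delta_rot": [0,0,0],"hand": 200}
    - {"linear": [-4.6,15.5,-4],"delta_rot": [0,0,0],"hand": 200}
    - {"linear": [-5.8,19,-4],"delta_rot": [0,0,0],"hand": 200}
    - {"linear": [-6.8,22.5,-4],"delta_rot": [0,0,0],"hand": 200}
    - {"linear": [-8,26,-3],"delta_rot": [0,0,0],"hand": 200}
    - {"linear": [-9,29.5,-1],"delta_rot": [0,0,0],"hand": 200}
    - {"linear": [-9.9,32,2],"delta_rot": [0,0,0],"hand": 200}
    - {"linear": [-9.9,32.6,4],"delta_rot": [0,0,0],"hand": 200}
    - {"linear": [-9.9,32.6,6],"delta_rot": [0,0,0],"hand": 200}
    - {"linear": [-9.9,32.6,7.4],"delta_rot": [0,0,0],"hand": 200}
    - {"linear": [-9.9,32.6,7.4],"delta_rot": [0,0,0],"hand": 200}
    - {"linear": [-9.9,32.6,7.4],"delta_rot": [0,0,0],"hand": 200}

```text
time: 4.77
position: [0.5862, 0.0683, 0.0714]
orientation: [-2.72, -1.57, 0.004]
ft_force: [-0.8, 0.1, -0.4]
opening: 0.526
```

Run:
```python
from h import *
c=cam('wrist');cv2.imwrite('pics/w2.png',c['color'])
go((.587,.069,.062),(.587,.069,.06))
```

```text
t 4.82 pos [0.5868 0.0686 0.0723] F [ 0.5 -0.1 -0.2] op 0.527
(0.587, 0.069, 0.062) lin [ 0.05 -0.    1.03] rot [-0.  0.  0.]
(0.587, 0.069, 0.06) lin [ 0.05 -0.    1.23] rot [-0.  0.  0.]
```

View pics/w2.png

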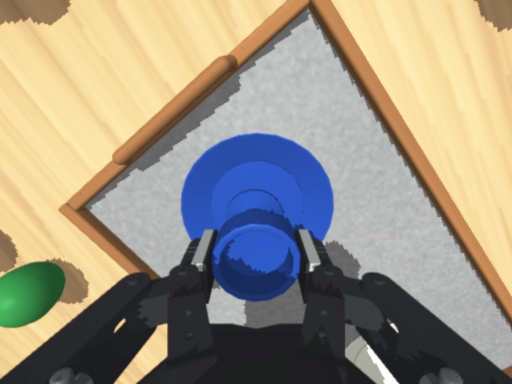

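Run:
```python
from h import *
c=cam('wrist');x=np.array([.5,.866,0]);s=np.array([.588,.0696,0]);p=status.get_obs()['position']
for n,o,r,z in [('rim133',s,.058,.020),('flat160',s,.033,.012),('foot189',p*[1,1,0]+.0025*x,.021,p[2]-.0476)]:
    print(n,px(c,o+x*r+[0,0,z]).round(1), px(c,o+x*(r+.005)+[0,0,z]).round(1))
```

```text
rim133 [255.2 132.6] [255.2 125.1]
flat160 [255.2 165.7] [255.2 159.1]
foot189 [254.7 184.8] [254.7 177.9]
```

play_rows:
  moves:
    - {"linear": [0,0,0.5],"delta_rot": [0,0,0],"hand": 200}
    - {"linear": [0,0,0.8],"delta_rot": [0,0,0],"hand": 200}
    - {"linear": [0,0,1.0],"delta_rot": [0,0,0],"hand": 200}
    - {"linear": [0,0,1.1],"delta_rot": [0,0,0],"hand": 200}
    - {"linear": [0,0,1.1],"delta_rot": [0,0,0],"hand": 200}
    - {"linear": [0,0,1.1],"delta_rot": [0,0,0],"hand": 200}

```text
time: 5.37
position: [0.587, 0.0688, 0.0614]
orientation: [2.72, 1.571, 0.0]
ft_force: [0.1, -0.7, -0.9]
opening: 0.528
```

play_rows:
  moves:
    - {"linear": [0,0,0.1],"delta_rot": [0,0,0],"hand": 200}
    - {"linear": [0,0,0.2],"delta_rot": [0,0,0],"hand": 200}
    - {"linear": [0,0,0.25],"delta_rot": [0,0,0],"hand": 200}
    - {"linear": [0,0,0.25],"delta_rot": [0,0,0],"hand": 200}

```text
time: 5.7
position: [0.5872, 0.069, 0.0596]
orientation: [-2.72, -1.571, -0.001]
ft_force: [-5.7, 1.5, 15.3]
opening: 0.524
```

play_rows:
  moves:
    - {"linear": [0,0,-0.1],"delta_rot": [0,0,0],"hand": 200}
    - {"linear": [0,0,-0.1],"delta_rot": [0,0,0],"hand": 70}
    - {"linear": [0,0,-0.1],"delta_rot": [0,0,0],"hand": 60}
    - {"linear": [0,0,-0.1],"delta_rot": [0,0,0],"hand": 60}
    - {"linear": [0,0,-0.1],"delta_rot": [0,0,0],"hand": 60}
    - {"linear": [0,0,-0.1],"delta_rot": [0,0,0],"hand": 60}
    - {"linear": [0,0,-1],"delta_rot": [0,0,0],"hand": 60}
    - {"linear": [0,0,-3],"delta_rot": [0,0,0],"hand": 60}
    - {"linear": [0,0,-6],"delta_rot": [0,0,0],"hand": 60}
    - {"linear": [0,0,-9],"delta_rot": [0,0,0],"hand": 60}
    - {"linear": [-3,0,-9],"delta_rot": [0,0,0],"hand": 60}
    - {"linear": [-7,0,-9],"delta_rot": [0,0,0],"hand": 60}
    - {"linear": [-35.8,-3.8,-9],"delta_rot": [0,0,0],"hand": 60}
    - {"linear": [-35.8,-3.8,-9],"delta_rot": [0,0,0],"hand": 60}
    - {"linear": [-35.8,-3.8,-9],"delta_rot": [0,0,0],"hand": 60}
    - {"linear": [-35.8,-3.8,-9],"delta_rot": [0,0,0],"hand": 60}
    - {"linear": [-35.8,-3.8,-9],"delta_rot": [0,0,0],"hand": 60}
    - {"linear": [-35.8,-3.8,-9],"delta_rot": [0,0,0],"hand": 60}
    - {"linear": [-35.8,-3.8,-9],"delta_rot": [0,0,0],"hand": 60}
    - {"linear": [-35.8,-3.8,-9],"delta_rot": [0,0,0],"hand": 60}

```text
time: 7.37
position: [0.3704, -0.2279, 0.1498]
orientation: [2.726, 1.558, -0.001]
ft_force: [-0.1, -0.6, -0.0]
opening: 0.764
```

Run:
```python
from h import *
c=cam('wrist');im=c['color'].copy();t=cam('top')['color'][130:190,200:290]
for k in range(24):
    a=k*np.pi/12;u=px(c,np.array([.375+.0235*np.cos(a),-.222+.0235*np.sin(a),.064]));cv2.circle(im,tuple(int(x) for x in u.round()),1,(0,0,255),-1)
a=cv2.resize(im[80:280,180:340],(400,500),interpolation=cv2.INTER_CUBIC);b=cv2.resize(t,(400,267),interpolation=cv2.INTER_CUBIC)
cv2.imwrite('pics/w3.png',np.hstack([a,np.vstack([b,np.zeros((233,400,3),'uint8')])]))
go((.375,-.222,.0475))
```

```text
t 7.47 pos [ 0.3744 -0.2236  0.1495] F [-0.1  0.6  0.1] op 0.768
(0.375, -0.222, 0.0475) lin [ 0.16 -0.04 10.2 ] rot [ 0.  -0.  -0.2]
```

View pics/w3.png

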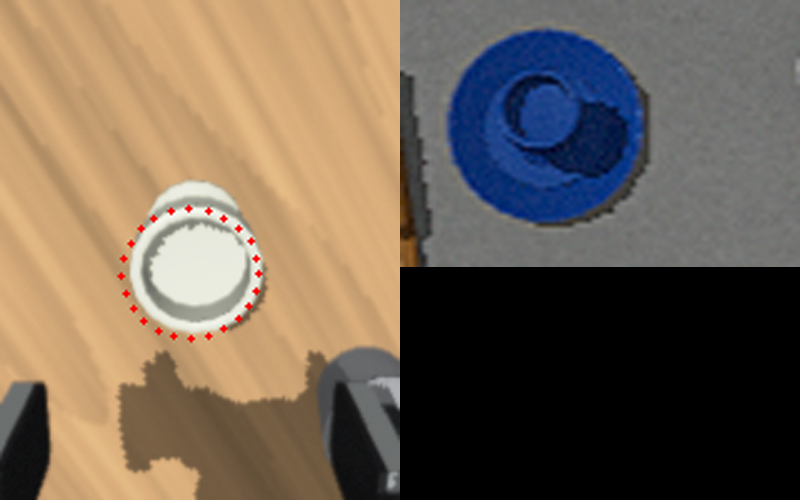

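play_rows:
  moves:
    - {"linear": [0.35,0.2,4],"delta_rot": [0,0,0],"hand": 60}
    - {"linear": [0.35,0.2,7],"delta_rot": [0,0,0],"hand": 60}
    - {"linear": [0.35,0.2,9],"delta_rot": [0,0,0],"hand": 60}
    - {"linear": [0.35,0.2,10.1],"delta_rot": [0,0,0],"hand": 60}
    - {"linear": [0.35,0.2,10.1],"delta_rot": [0,0,0],"hand": 60}
    - {"linear": [0.35,0.2,10.1],"delta_rot": [0,0,0],"hand": 60}
    - {"linear": [0.35,0.2,10.1],"delta_rot": [0,0,0],"hand": 200}
    - {"linear": [0.35,0.2,10.1],"delta_rot": [0,0,0],"hand": 200}
    - {"linear": [0.35,0.2,10.1],"delta_rot": [0,0,0],"hand": 200}
    - {"linear": [0.35,0.2,10.1],"delta_rot": [0,0,0],"hand": 200}
    - {"linear": [0.35,0.2,10.1],"delta_rot": [0,0,0],"hand": 200}
    - {"linear": [0.35,0.2,10.1],"delta_rot": [0,0,0],"hand": 200}
    - {"linear": [0.35,0.2,10.1],"delta_rot": [0,0,0],"hand": 200}

```text
time: 8.55
position: [0.3794, -0.2202, 0.0491]
orientation: [2.719, 1.571, 0.002]
ft_force: [-2.7, 1.0, 13.8]
opening: 0.532
```

```bash
python3 -c "
from h import *;import pickle
c=pickle.load(open('top.pkl','rb'));print('blue cup',pt(c,231.7,155.8,.076))
go((.62,-.137,.15),(.62,-.137,.06))"
```

```text
blue cup [0.58120382 0.06706376 0.076     ]
t 8.55 pos [ 0.3794 -0.2202  0.0491] F [-2.7  1.  13.8] op 0.532
(0.62, -0.137, 0.15) lin [ 19.23  16.71 -10.05] rot [ 0.1 -0.   0. ]
(0.62, -0.137, 0.06) lin [19.22 16.7  -1.05] rot [ 0.1 -0.   0. ]
```

play_rows:
  moves:
    - {"linear": [0,0,-1],"delta_rot": [0,0,0],"hand": 200}
    - {"linear": [0,0,-4],"delta_rot": [0,0,0],"hand": 200}
    - {"linear": [0,0,-7],"delta_rot": [0,0,0],"hand": 200}
    - {"linear": [2,1.7,-9],"delta_rot": [0,0,0],"hand": 200}
    - {"linear": [4.5,3.9,-9],"delta_rot": [0,0,0],"hand": 200}
    - {"linear": [7,6,-9],"delta_rot": [0,0,0],"hand": 200}
    - {"linear": [9.5,8.2,-9],"delta_rot": [0,0,0],"hand": 200}
    - {"linear": [12,10.4,-9],"delta_rot": [0,0,0],"hand": 200}
    - {"linear": [14.5,12.6,-9],"delta_rot": [0,0,0],"hand": 200}
    - {"linear": [17,14.7,-8],"delta_rot": [0,0,0],"hand": 200}
    - {"linear": [19,16.5,-6],"delta_rot": [0,0,0],"hand": 200}
    - {"linear": [19.4,16.8,-4],"delta_rot": [0,0,0],"hand": 200}
    - {"linear": [19.4,16.8,-2.4],"delta_rot": [0,0,0],"hand": 200}
    - {"linear": [19.4,16.8,-2.4],"delta_rot": [0,0,0],"hand": 200}
    - {"linear": [19.4,16.8,-2.4],"delta_rot": [0,0,0],"hand": 200}

```text
time: 9.8
position: [0.6208, -0.1362, 0.0727]
orientation: [2.72, 1.571, -0.001]
ft_force: [-0.3, 0.3, -0.4]
opening: 0.527
```

Run:
```python
from h import *
c=cam('wrist');im=c['color'].copy();x=np.array([.5,.866,0]);p=status.get_obs()['position']
y=np.array([.866,-.5,0])
for o,r,z in [(np.array([.62,-.1372,0]),.058,.02),(np.array([.62,-.1372,0]),.033,.012),(p*[1,1,0],.021,p[2]-.049)]:
  for k in range(48):
    a=k*np.pi/24;u=px(c,o+r*(np.cos(a)*x+np.sin(a)*y)+[0,0,z]);cv2.circle(im,tuple(int(q) for q in u.round()),0,(0,0,255),-1)
cv2.imwrite('pics/w4.png',cv2.resize(im[100:320,150:360],(573,600),interpolation=cv2.INTER_CUBIC))
go((.62,-.137,.062))
```

```text
t 9.85 pos [ 0.6213 -0.1365  0.0735] F [-0.   0.7  0.8] op 0.532
(0.62, -0.137, 0.062) lin [-0.11 -0.09  1.15] rot [0.1 0.  0. ]
```

View pics/w4.png

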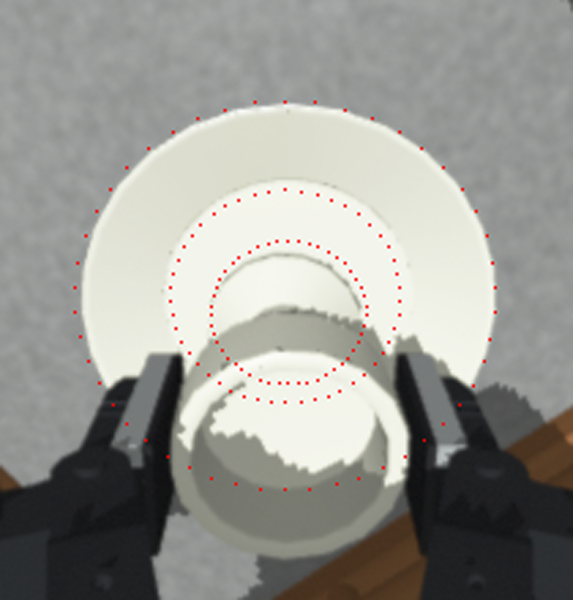

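The cup foot is within about 2 mm of the saucer centre: the overlay fits the saucer rim, and the foot's upper edge is at y=252 against a predicted 241. I'll lower and release.

play_rows:
  moves:
    - {"linear": [0.1,0.1,0.4],"delta_rot": [0,0,0],"hand": 200}
    - {"linear": [0.1,0.1,0.7],"delta_rot": [0,0,0],"hand": 200}
    - {"linear": [0.1,0.1,0.9],"delta_rot": [0,0,0],"hand": 200}
    - {"linear": [0.1,0.1,1.0],"delta_rot": [0,0,0],"hand": 200}
    - {"linear": [0.1,0.1,1.1],"delta_rot": [0,0,0],"hand": 200}
    - {"linear": [0.1,0.1,1.2],"delta_rot": [0,0,0],"hand": 200}
    - {"linear": [0.1,0.1,1.2],"delta_rot": [0,0,0],"hand": 200}

```text
time: 10.43
position: [0.6226, -0.1358, 0.0611]
orientation: [-2.72, -1.571, -0.001]
ft_force: [-7.6, 3.6, 20.7]
opening: 0.526
```

play_rows:
  moves:
    - {"linear": [0,0,-0.15],"delta_rot": [0,0,0],"hand": 200}
    - {"linear": [0,0,-0.15],"delta_rot": [0,0,0],"hand": 70}
    - {"linear": [0,0,-0.15],"delta_rot": [0,0,0],"hand": 60}
    - {"linear": [0,0,-0.15],"delta_rot": [0,0,0],"hand": 60}
    - {"linear": [0,0,-0.15],"delta_rot": [0,0,0],"hand": 60}
    - {"linear": [0,0,-0.15],"delta_rot": [0,0,0],"hand": 60}
    - {"linear": [0,0,-1],"delta_rot": [0,0,0],"hand": 60}
    - {"linear": [0,0,-3],"delta_rot": [0,0,0],"hand": 60}
    - {"linear": [0,0,-6],"delta_rot": [0,0,0],"hand": 60}
    - {"linear": [0,0,-10],"delta_rot": [0,0,0],"hand": 60}
    - {"linear": [0,0,-14],"delta_rot": [0,0,0],"hand": 60}
    - {"linear": [-24.6,0,-14],"delta_rot": [0,0,0],"hand": 60}
    - {"linear": [-24.6,0,-14],"delta_rot": [0,0,0],"hand": 60}
    - {"linear": [-24.6,0,-14],"delta_rot": [0,0,0],"hand": 60}
    - {"linear": [-24.6,0,-14],"delta_rot": [0,0,0],"hand": 60}
    - {"linear": [-24.6,0,-14],"delta_rot": [0,0,0],"hand": 60}
    - {"linear": [-24.6,0,-14],"delta_rot": [0,0,0],"hand": 60}
    - {"linear": [-24.6,0,-14],"delta_rot": [0,0,0],"hand": 60}
    - {"linear": [-24.6,0,-14],"delta_rot": [0,0,0],"hand": 60}

```text
time: 12.02
position: [0.498, -0.3511, 0.2005]
orientation: [2.723, 1.565, -0.0]
ft_force: [1.0, 0.7, 0.4]
opening: 0.766
```

```bash
cat >> h.py <<'E'
def ring(c,im,p,r,z):
  for k in range(32):
    a=k*np.pi/16;u=px(c,np.array([p[0]+r*np.cos(a),p[1]+r*np.sin(a),z]));cv2.circle(im,tuple(int(q) for q in u.round()),0,(0,0,255),-1)
E
python3 - <<'E'
from h import *
c=cam('wrist');im=c['color'].copy();ring(c,im,(.5,-.349),.0225,.122)
t=cam('top')['color'][115:175,275:365]
a=cv2.resize(im[100:300,150:350],(400,400));b=cv2.resize(t,(400,267),interpolation=cv2.INTER_CUBIC)
cv2.imwrite('pics/w5.png',np.hstack([a,np.vstack([b,np.zeros((133,400,3),'uint8')])]))
go((.5,-.349,.094))
E
```

```text
t 12.12 pos [ 0.5    -0.3483  0.2001] F [-0.2  1.4 -0.4] op 0.768
(0.5, -0.349, 0.094) lin [-0.06  0.04 10.61] rot [ 0. -0.  0.]
```

View pics/w5.png

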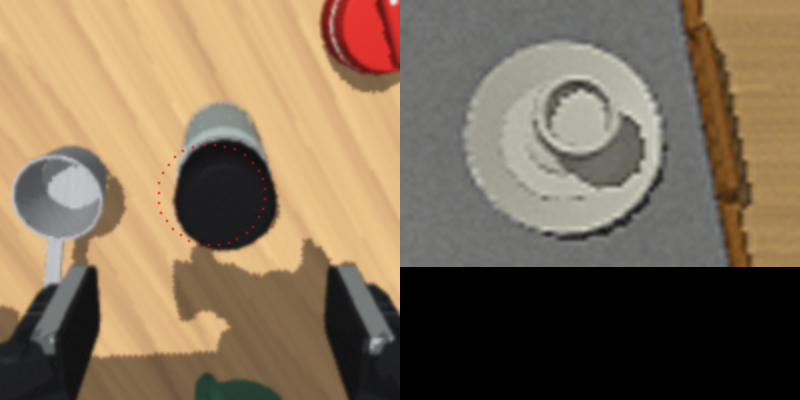

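The grinder cap is centred about 5 mm further along tool +y than predicted: (225,194) against (212,194) in the crop. The white cup stands on its saucer.

play_rows:
  moves:
    - {"linear": [0,0.5,4],"delta_rot": [0,0,0],"hand": 60}
    - {"linear": [0,0.5,7],"delta_rot": [0,0,0],"hand": 60}
    - {"linear": [0,0.5,9],"delta_rot": [0,0,0],"hand": 60}
    - {"linear": [0,0.5,10.5],"delta_rot": [0,0,0],"hand": 60}
    - {"linear": [0,0.5,10.5],"delta_rot": [0,0,0],"hand": 60}
    - {"linear": [0,0.5,10.5],"delta_rot": [0,0,0],"hand": 60}
    - {"linear": [0,0.5,10.5],"delta_rot": [0,0,0],"hand": 200}
    - {"linear": [0,0.5,10.5],"delta_rot": [0,0,0],"hand": 200}
    - {"linear": [0,0.5,10.5],"delta_rot": [0,0,0],"hand": 200}
    - {"linear": [0,0.5,10.5],"delta_rot": [0,0,0],"hand": 200}
    - {"linear": [0,0.5,10.5],"delta_rot": [0,0,0],"hand": 200}
    - {"linear": [0,0.5,10.5],"delta_rot": [0,0,0],"hand": 200}
    - {"linear": [0,0.5,10.5],"delta_rot": [0,0,0],"hand": 200}

```text
time: 13.2
position: [0.5047, -0.3515, 0.0964]
orientation: [2.719, 1.571, 0.002]
ft_force: [-0.2, 1.4, 4.8]
opening: 0.515
```

```bash
python3 -c "
from h import *
go((.604,-.0338,.2),(.604,-.0338,.1))"
```

```text
t 13.2 pos [ 0.5047 -0.3515  0.0964] F [-0.2  1.4  4.8] op 0.515
(0.604, -0.0338, 0.2) lin [ 32.48  -7.24 -10.36] rot [ 0.1 -0.   0. ]
(0.604, -0.0338, 0.1) lin [32.48 -7.26 -0.36] rot [ 0.1 -0.   0. ]
```

play_rows:
  moves:
    - {"linear": [0,0,-1],"delta_rot": [0,0,0],"hand": 200}
    - {"linear": [0,0,-4],"delta_rot": [0,0,0],"hand": 200}
    - {"linear": [0,0,-8],"delta_rot": [0,0,0],"hand": 200}
    - {"linear": [1,0,-12],"delta_rot": [0,0,0],"hand": 200}
    - {"linear": [4,-0.9,-12],"delta_rot": [0,0,0],"hand": 200}
    - {"linear": [7.5,-1.7,-12],"delta_rot": [0,0,0],"hand": 200}
    - {"linear": [11,-2.5,-12],"delta_rot": [0,0,0],"hand": 200}
    - {"linear": [14.5,-3.3,-12],"delta_rot": [0,0,0],"hand": 200}
    - {"linear": [18,-4,-12],"delta_rot": [0,0,0],"hand": 200}
    - {"linear": [21.5,-4.8,-12],"delta_rot": [0,0,0],"hand": 200}
    - {"linear": [25,-5.6,-12],"delta_rot": [0,0,0],"hand": 200}
    - {"linear": [28.5,-6.4,-12],"delta_rot": [0,0,0],"hand": 200}
    - {"linear": [31,-7,-11.5],"delta_rot": [0,0,0],"hand": 200}
    - {"linear": [32.4,-7.3,-10],"delta_rot": [0,0,0],"hand": 200}
    - {"linear": [32.4,-7.3,-7],"delta_rot": [0,0,0],"hand": 200}
    - {"linear": [32.4,-7.3,-4],"delta_rot": [0,0,0],"hand": 200}
    - {"linear": [32.4,-7.3,-2],"delta_rot": [0,0,0],"hand": 200}
    - {"linear": [32.4,-7.3,-1.5],"delta_rot": [0,0,0],"hand": 200}
    - {"linear": [32.4,-7.3,-1.5],"delta_rot": [0,0,0],"hand": 200}

```text
time: 14.78
position: [0.6022, -0.0343, 0.1098]
orientation: [-2.72, -1.571, 0.002]
ft_force: [-0.4, 0.2, 0.1]
opening: 0.516
```

Run:
```python
from h import *
c=cam('wrist');im=c['color'].copy();p=status.get_obs()['position']
ring(c,im,p,.0225,p[2]+.122-.0964);ring(c,im,p,.024,p[2]-.0964+.078)
s=cam('side')['color'];a=cv2.resize(im[100:340,150:390],(400,400));u=px(cam('side'),(.604,-.034,.06)).astype(int)
b=cv2.resize(s[u[1]-60:u[1]+60,u[0]-60:u[0]+60],(400,400),interpolation=cv2.INTER_CUBIC)
cv2.imwrite('pics/w6.png',np.hstack([a,b]))
go((.604,-.0345,.102))
```

```text
t 14.93 pos [ 0.6034 -0.0345  0.1117] F [-1.2 -0.1 -1.4] op 0.518
(0.604, -0.0345, 0.102) lin [0.02 0.05 0.97] rot [ 0.1 -0.1  0. ]
```

View pics/w6.png

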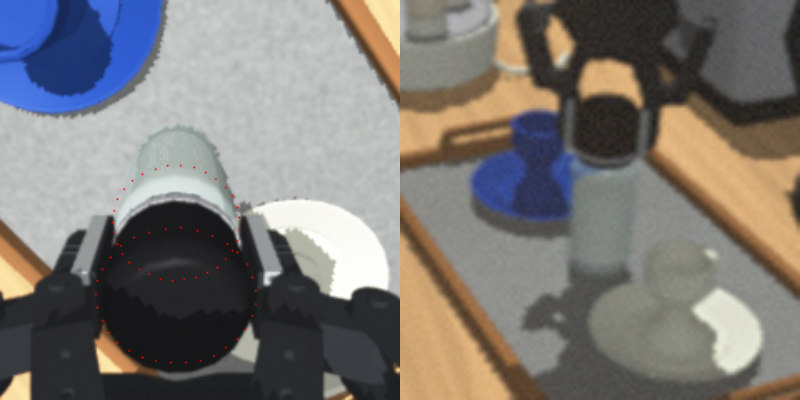

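The grinder hangs upright above the tray centre, and the cap is within about 3 mm of the TCP axis. I'll lower it to contact.

play_rows:
  moves:
    - {"linear": [0.1,0,0.4],"delta_rot": [0,0,0],"hand": 200}
    - {"linear": [0.1,0,0.6],"delta_rot": [0,0,0],"hand": 200}
    - {"linear": [0.1,0,0.8],"delta_rot": [0,0,0],"hand": 200}
    - {"linear": [0.1,0,0.9],"delta_rot": [0,0,0],"hand": 200}
    - {"linear": [0.1,0,1.0],"delta_rot": [0,0,0],"hand": 200}
    - {"linear": [0.1,0,1.0],"delta_rot": [0,0,0],"hand": 200}

```text
time: 15.43
position: [0.6037, -0.0332, 0.1023]
orientation: [-2.72, -1.571, -0.004]
ft_force: [-12.4, 3.4, 42.8]
opening: 0.51
```

play_rows:
  moves:
    - {"linear": [0,0,-0.2],"delta_rot": [0,0,0],"hand": 200}
    - {"linear": [0,0,-0.2],"delta_rot": [0,0,0],"hand": 200}
    - {"linear": [0,0,-0.2],"delta_rot": [0,0,0],"hand": 60}
    - {"linear": [0,0,-0.2],"delta_rot": [0,0,0],"hand": 60}
    - {"linear": [0,0,-0.2],"delta_rot": [0,0,0],"hand": 60}
    - {"linear": [0,0,-0.2],"delta_rot": [0,0,0],"hand": 60}
    - {"linear": [0,0,-0.2],"delta_rot": [0,0,0],"hand": 60}
    - {"linear": [0,0,-2],"delta_rot": [0,0,0],"hand": 60}
    - {"linear": [0,0,-5],"delta_rot": [0,0,0],"hand": 60}
    - {"linear": [0,0,-9],"delta_rot": [0,0,0],"hand": 60}
    - {"linear": [3,-2.5,-10],"delta_rot": [0,0,0],"hand": 60}
    - {"linear": [27.2,-22.3,-10],"delta_rot": [0,0,0],"hand": 60}
    - {"linear": [27.2,-22.3,-10],"delta_rot": [0,0,0],"hand": 60}
    - {"linear": [27.2,-22.3,-10],"delta_rot": [0,0,0],"hand": 60}
    - {"linear": [27.2,-22.3,-10],"delta_rot": [0,0,0],"hand": 60}
    - {"linear": [27.2,-22.3,-10],"delta_rot": [0,0,0],"hand": 60}
    - {"linear": [27.2,-22.3,-10],"delta_rot": [0,0,0],"hand": 60}
    - {"linear": [27.2,-22.3,-10],"delta_rot": [0,0,0],"hand": 60}
    - {"linear": [27.2,-22.3,-10],"delta_rot": [0,0,0],"hand": 60}
    - {"linear": [27.2,-22.3,-10],"delta_rot": [0,0,0],"hand": 60}

```text
time: 17.1
position: [0.5436, 0.3198, 0.1991]
orientation: [-2.713, -1.58, 0.0]
ft_force: [0.1, -0.0, 0.1]
opening: 0.762
```

Run:
```python
from h import *
c=cam('wrist');im=c['color'].copy();ring(c,im,(.547,.314),.022,.097);ring(c,im,(.587,.384),.022,.097)
T=cam('top');t=T['color'].copy()[115:175,210:300]
a=cv2.resize(im[20:260,130:370],(480,480));b=cv2.resize(t,(320,213),interpolation=cv2.INTER_CUBIC)
cv2.imwrite('pics/w7.png',np.hstack([a,np.vstack([b,np.zeros((267,320,3),'uint8')])]))
print(px(T,(.604,-.034,.122))-[210,115])
go((.547,.314,.091))
```

```text
[63.40282215 26.91581009]
t 17.2 pos [0.5454 0.3142 0.1995] F [ 0.  -1.   0.1] op 0.761
(0.547, 0.314, 0.091) lin [ 0.06  0.15 10.85] rot [0.  0.  0.1]
```

View pics/w7.png

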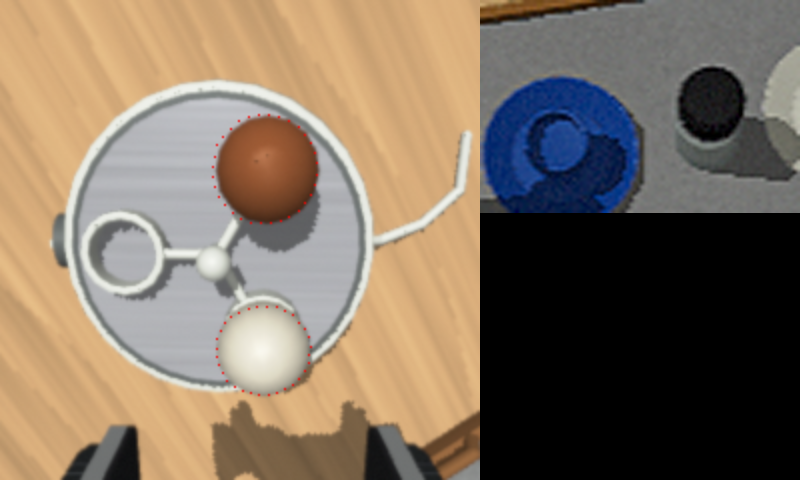

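The rings fit both eggs to about 1 mm, and the grinder stands on the tray. I'll descend on the white egg.

play_rows:
  moves:
    - {"linear": [0.1,0.15,4],"delta_rot": [0,0,0],"hand": 60}
    - {"linear": [0.1,0.15,7],"delta_rot": [0,0,0],"hand": 60}
    - {"linear": [0.1,0.15,9],"delta_rot": [0,0,0],"hand": 60}
    - {"linear": [0.1,0.15,10.3],"delta_rot": [0,0,0],"hand": 60}
    - {"linear": [0.1,0.15,10.8],"delta_rot": [0,0,0],"hand": 60}
    - {"linear": [0.1,0.15,10.8],"delta_rot": [0,0,0],"hand": 60}
    - {"linear": [0.1,0.15,10.8],"delta_rot": [0,0,0],"hand": 200}
    - {"linear": [0.1,0.15,10.8],"delta_rot": [0,0,0],"hand": 200}
    - {"linear": [0.1,0.15,10.8],"delta_rot": [0,0,0],"hand": 200}
    - {"linear": [0.1,0.15,10.8],"delta_rot": [0,0,0],"hand": 200}
    - {"linear": [0.1,0.15,10.8],"delta_rot": [0,0,0],"hand": 200}
    - {"linear": [0.1,0.15,10.8],"delta_rot": [0,0,0],"hand": 200}
    - {"linear": [0.1,0.15,10.8],"delta_rot": [0,0,0],"hand": 200}

```text
time: 18.28
position: [0.5469, 0.3148, 0.0933]
orientation: [-2.718, -1.571, -0.0]
ft_force: [-9.2, 2.5, 7.0]
opening: 0.479
```

```bash
python3 -c "
from h import *
go((.619,-.138,.2),(.619,-.138,.1))"
```

```text
t 18.28 pos [0.5469 0.3148 0.0933] F [-9.2  2.5  7. ] op 0.479
(0.619, -0.138, 0.2) lin [-35.63  28.83 -10.76] rot [-0.1 -0.1  0.1]
(0.619, -0.138, 0.1) lin [-35.65  28.84  -0.76] rot [-0.1 -0.1  0.1]
```

play_rows:
  moves:
    - {"linear": [0,0,-1],"delta_rot": [0,0,0],"hand": 200}
    - {"linear": [0,0,-3],"delta_rot": [0,0,0],"hand": 200}
    - {"linear": [0,0,-6],"delta_rot": [0,0,0],"hand": 200}
    - {"linear": [0,0,-9],"delta_rot": [0,0,0],"hand": 200}
    - {"linear": [-1,1,-12],"delta_rot": [0,0,0],"hand": 200}
    - {"linear": [-3.5,3,-12],"delta_rot": [0,0,0],"hand": 200}
    - {"linear": [-6.5,5.5,-12],"delta_rot": [0,0,0],"hand": 200}
    - {"linear": [-9.5,7.8,-12],"delta_rot": [0,0,0],"hand": 200}
    - {"linear": [-12.5,10.2,-12],"delta_rot": [0,0,0],"hand": 200}
    - {"linear": [-15.5,12.6,-12],"delta_rot": [0,0,0],"hand": 200}
    - {"linear": [-18.5,15,-12],"delta_rot": [0,0,0],"hand": 200}
    - {"linear": [-21.5,17.4,-12],"delta_rot": [0,0,0],"hand": 200}
    - {"linear": [-24.5,19.8,-12],"delta_rot": [0,0,0],"hand": 200}
    - {"linear": [-27.5,22.2,-12],"delta_rot": [0,0,0],"hand": 200}
    - {"linear": [-30.5,24.6,-12],"delta_rot": [0,0,0],"hand": 200}
    - {"linear": [-33.5,27,-12],"delta_rot": [0,0,0],"hand": 200}
    - {"linear": [-35.6,28.8,-12],"delta_rot": [0,0,0],"hand": 200}
    - {"linear": [-35.6,28.8,-11],"delta_rot": [0,0,0],"hand": 200}
    - {"linear": [-35.6,28.8,-8],"delta_rot": [0,0,0],"hand": 200}
    - {"linear": [-35.6,28.8,-8],"delta_rot": [0,0,0],"hand": 200}

```text
time: 19.95
position: [0.6176, -0.1385, 0.1692]
orientation: [-2.719, -1.569, 0.004]
ft_force: [-0.4, 1.4, -2.3]
opening: 0.48
```

Run:
```python
from h import *
c=cam('wrist');im=c['color'].copy();p=status.get_obs()['position']
ring(c,im,(.619,-.138),.0235,.076);ring(c,im,p,.022,p[2]+.0037)
cv2.imwrite('pics/w8.png',cv2.resize(im[90:330,130:390],(650,600),interpolation=cv2.INTER_CUBIC))
go((.619,-.138,.125),(.619,-.138,.088))
```

```text
t 20.0 pos [ 0.6182 -0.1384  0.1712] F [-0.1 -0.2  0. ] op 0.482
(0.619, -0.138, 0.125) lin [0.08 0.06 4.62] rot [-0.1  0.1  0. ]
(0.619, -0.138, 0.088) lin [0.08 0.07 8.32] rot [-0.1  0.1  0. ]
```

View pics/w8.png

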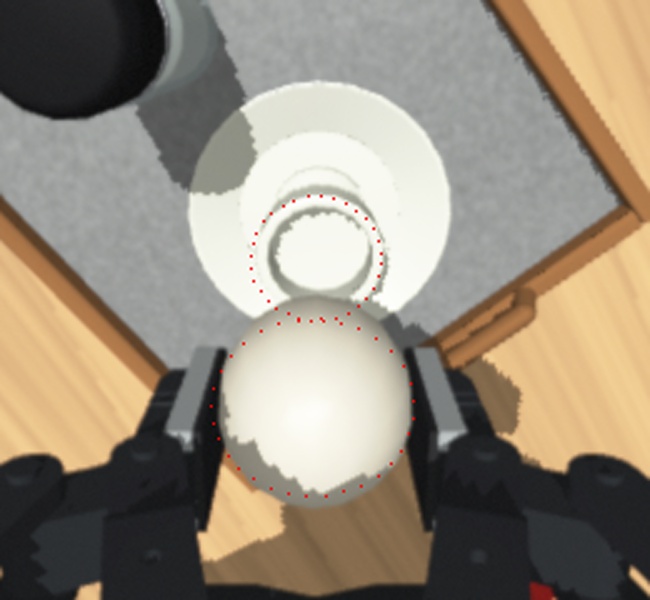

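The egg is held upright with its centre at (316,402). The cup is within about 2 mm of the prediction, towards +y and +x. I'll descend.

play_rows:
  moves:
    - {"linear": [0.2,0.2,2.5],"delta_rot": [0,0,0],"hand": 200}
    - {"linear": [0.2,0.2,4.5],"delta_rot": [0,0,0],"hand": 200}
    - {"linear": [0.2,0.2,6],"delta_rot": [0,0,0],"hand": 200}
    - {"linear": [0.2,0.2,7],"delta_rot": [0,0,0],"hand": 200}
    - {"linear": [0.2,0.2,7.6],"delta_rot": [0,0,0],"hand": 200}
    - {"linear": [0.2,0.2,7.8],"delta_rot": [0,0,0],"hand": 200}
    - {"linear": [0.2,0.2,8.0],"delta_rot": [0,0,0],"hand": 200}
    - {"linear": [0.2,0.2,8.0],"delta_rot": [0,0,0],"hand": 200}

```text
time: 20.67
position: [0.6223, -0.1378, 0.0926]
orientation: [2.72, 1.571, 0.001]
ft_force: [-0.8, 0.4, -0.1]
opening: 0.483
```

play_rows:
  moves:
    - {"linear": [0,0,0.2],"delta_rot": [0,0,0],"hand": 200}
    - {"linear": [0,0,0.3],"delta_rot": [0,0,0],"hand": 200}
    - {"linear": [0,0,0.4],"delta_rot": [0,0,0],"hand": 200}
    - {"linear": [0,0,0.4],"delta_rot": [0,0,0],"hand": 200}

```text
time: 21.0
position: [0.6226, -0.1383, 0.0892]
orientation: [2.72, 1.57, 0.002]
ft_force: [-3.0, -0.4, 16.1]
opening: 0.481
```

play_rows:
  moves:
    - {"linear": [0,0,-0.1],"delta_rot": [0,0,0],"hand": 200}
    - {"linear": [0,0,-0.1],"delta_rot": [0,0,0],"hand": 60}
    - {"linear": [0,0,-0.1],"delta_rot": [0,0,0],"hand": 60}
    - {"linear": [0,0,-0.1],"delta_rot": [0,0,0],"hand": 60}
    - {"linear": [0,0,-0.1],"delta_rot": [0,0,0],"hand": 60}
    - {"linear": [0,0,-0.1],"delta_rot": [0,0,0],"hand": 60}
    - {"linear": [0,0,-1],"delta_rot": [0,0,0],"hand": 60}
    - {"linear": [0,0,-4],"delta_rot": [0,0,0],"hand": 60}
    - {"linear": [0,0,-8],"delta_rot": [0,0,0],"hand": 60}
    - {"linear": [0,0,-12],"delta_rot": [0,0,0],"hand": 60}
    - {"linear": [0,0,-12],"delta_rot": [0,0,0],"hand": 60}

```text
time: 21.92
position: [0.6245, -0.1391, 0.2158]
orientation: [2.716, 1.567, 0.012]
ft_force: [0.4, 0.5, -0.2]
opening: 0.768
```

play_rows:
  moves:
    - {"linear": [43.4,-29.1,0],"delta_rot": [0,0,0],"hand": 60}
    - {"linear": [43.4,-29.1,0],"delta_rot": [0,0,0],"hand": 60}
    - {"linear": [43.4,-29.1,0],"delta_rot": [0,0,0],"hand": 60}
    - {"linear": [43.4,-29.1,0],"delta_rot": [0,0,0],"hand": 60}
    - {"linear": [43.4,-29.1,0],"delta_rot": [0,0,0],"hand": 60}
    - {"linear": [43.4,-29.1,0],"delta_rot": [0,0,0],"hand": 60}
    - {"linear": [43.4,-29.1,0],"delta_rot": [0,0,0],"hand": 60}
    - {"linear": [43.4,-29.1,0],"delta_rot": [0,0,0],"hand": 60}
    - {"linear": [43.4,-29.1,0],"delta_rot": [0,0,0],"hand": 60}
    - {"linear": [43.4,-29.1,0],"delta_rot": [0,0,0],"hand": 60}
    - {"linear": [43.4,-29.1,0],"delta_rot": [0,0,0],"hand": 60}
    - {"linear": [43.4,-29.1,0],"delta_rot": [0,0,0],"hand": 60}
    - {"linear": [43.4,-29.1,0],"delta_rot": [0,0,0],"hand": 60}
    - {"linear": [43.4,-29.1,0],"delta_rot": [0,0,0],"hand": 60}
    - {"linear": [43.4,-29.1,0],"delta_rot": [0,0,0],"hand": 60}
    - {"linear": [43.4,-29.1,0],"delta_rot": [0,0,0],"hand": 60}
    - {"linear": [43.4,-29.1,0],"delta_rot": [0,0,0],"hand": 60}
    - {"linear": [43.4,-29.1,0],"delta_rot": [0,0,0],"hand": 60}

```text
time: 23.42
position: [0.5872, 0.3824, 0.2082]
orientation: [2.722, 1.569, 0.0]
ft_force: [0.7, 0.6, 0.1]
opening: 0.77
```

Run:
```python
from h import *
c=cam('wrist');im=c['color'].copy();ring(c,im,(.587,.384),.022,.097)
T=cam('top');t=T['color'].copy()[110:170,210:330]
a=cv2.resize(im[60:300,130:370],(400,400));b=cv2.resize(t,(400,200),interpolation=cv2.INTER_CUBIC)
cv2.imwrite('pics/w9.png',np.hstack([a,np.vstack([b,np.zeros((200,400,3),'uint8')])]))
go((.587,.384,.0915))
```

```text
t 23.52 pos [0.587  0.3827 0.2081] F [ 0.1 -0.1 -0.1] op 0.763
(0.587, 0.384, 0.0915) lin [ 0.1  -0.07 11.66] rot [ 0. -0. -0.]
```

View pics/w9.png

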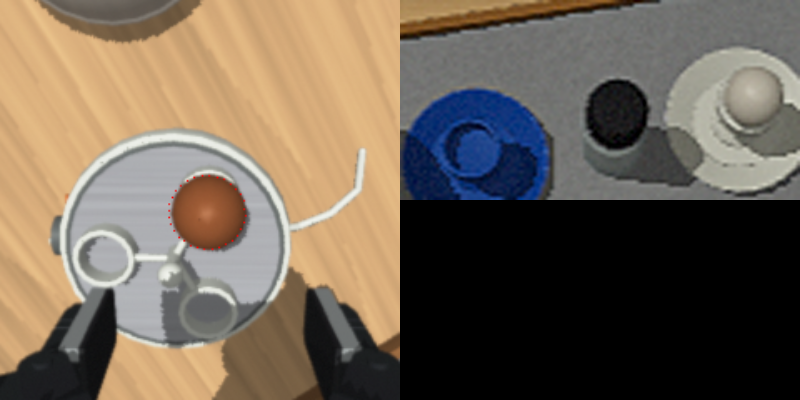

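The white egg sits in its cup, centred at (752,97) in the top crop. The brown egg fits the ring to about 1 mm. I'll grip it.

play_rows:
  moves:
    - {"linear": [0.1,0,4],"delta_rot": [0,0,0],"hand": 60}
    - {"linear": [0.1,0,7],"delta_rot": [0,0,0],"hand": 60}
    - {"linear": [0.1,0,9.5],"delta_rot": [0,0,0],"hand": 60}
    - {"linear": [0.1,0,11],"delta_rot": [0,0,0],"hand": 60}
    - {"linear": [0.1,0,11.6],"delta_rot": [0,0,0],"hand": 60}
    - {"linear": [0.1,0,11.6],"delta_rot": [0,0,0],"hand": 60}
    - {"linear": [0.1,0,11.6],"delta_rot": [0,0,0],"hand": 200}
    - {"linear": [0.1,0,11.6],"delta_rot": [0,0,0],"hand": 200}
    - {"linear": [0.1,0,11.6],"delta_rot": [0,0,0],"hand": 200}
    - {"linear": [0.1,0,11.6],"delta_rot": [0,0,0],"hand": 200}
    - {"linear": [0.1,0,11.6],"delta_rot": [0,0,0],"hand": 200}
    - {"linear": [0.1,0,11.6],"delta_rot": [0,0,0],"hand": 200}
    - {"linear": [0.1,0,11.6],"delta_rot": [0,0,0],"hand": 200}

```text
time: 24.6
position: [0.5879, 0.3849, 0.0935]
orientation: [-2.72, -1.571, -0.004]
ft_force: [-0.5, -0.5, 7.7]
opening: 0.48
```

```bash
python3 -c "
from h import *
go((.587,.069,.17))"
```

```text
t 24.6 pos [0.5879 0.3849 0.0935] F [-0.5 -0.5  7.7] op 0.48
(0.587, 0.069, 0.17) lin [-27.39  15.71  -7.7 ] rot [ 0.  -0.1  0. ]
```

play_rows:
  moves:
    - {"linear": [0,0,-1],"delta_rot": [0,0,0],"hand": 200}
    - {"linear": [0,0,-3],"delta_rot": [0,0,0],"hand": 200}
    - {"linear": [0,0,-6],"delta_rot": [0,0,0],"hand": 200}
    - {"linear": [0,0,-9],"delta_rot": [0,0,0],"hand": 200}
    - {"linear": [-1,0.5,-10],"delta_rot": [0,0,0],"hand": 200}
    - {"linear": [-3.5,2,-10],"delta_rot": [0,0,0],"hand": 200}
    - {"linear": [-6.5,3.7,-10],"delta_rot": [0,0,0],"hand": 200}
    - {"linear": [-9.5,5.4,-10],"delta_rot": [0,0,0],"hand": 200}
    - {"linear": [-12.5,7.2,-10],"delta_rot": [0,0,0],"hand": 200}
    - {"linear": [-15.5,8.9,-10],"delta_rot": [0,0,0],"hand": 200}
    - {"linear": [-18.5,10.6,-10],"delta_rot": [0,0,0],"hand": 200}
    - {"linear": [-21.5,12.3,-10],"delta_rot": [0,0,0],"hand": 200}
    - {"linear": [-24.5,14,-9],"delta_rot": [0,0,0],"hand": 200}
    - {"linear": [-27,15.5,-8],"delta_rot": [0,0,0],"hand": 200}
    - {"linear": [-27.4,15.7,-7.7],"delta_rot": [0,0,0],"hand": 200}
    - {"linear": [-27.4,15.7,-7.7],"delta_rot": [0,0,0],"hand": 200}
    - {"linear": [-27.4,15.7,-7.7],"delta_rot": [0,0,0],"hand": 200}

```text
time: 26.02
position: [0.5864, 0.069, 0.1694]
orientation: [-2.72, -1.571, -0.001]
ft_force: [0.8, 0.7, -1.0]
opening: 0.484
```

Run:
```python
from h import *
c=cam('wrist');im=c['color'].copy();p=status.get_obs()['position']
ring(c,im,(.587,.069),.0235,.076);ring(c,im,p,.022,p[2]+.0037)
cv2.imwrite('pics/w10.png',cv2.resize(im[90:330,130:390],(650,600),interpolation=cv2.INTER_CUBIC))
go((.587,.069,.088))
```

```text
t 26.07 pos [0.5865 0.0698 0.1694] F [ 0.7 -0.2 -0. ] op 0.482
(0.587, 0.069, 0.088) lin [-0.05  0.08  8.14] rot [ 0.  -0.1  0.1]
```

View pics/w10.png

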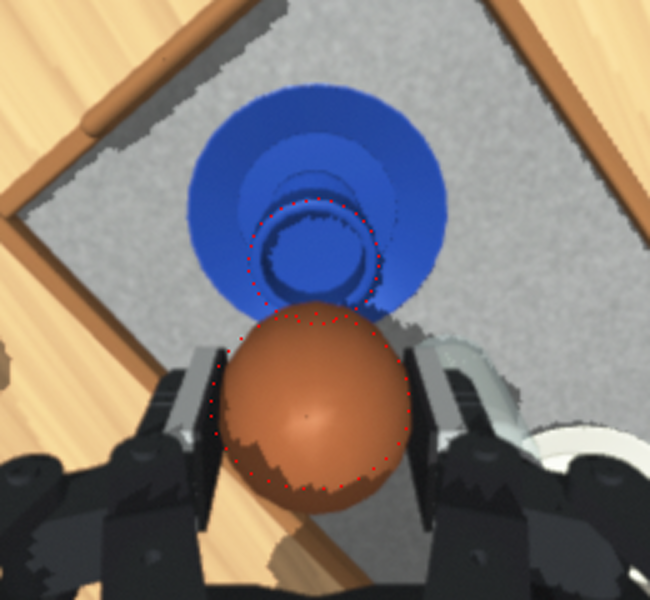

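The cup rim matches the ring (centre (314,256)) and the egg is upright. I'll descend.

play_rows:
  moves:
    - {"linear": [0.1,0.05,2.5],"delta_rot": [0,0,0],"hand": 200}
    - {"linear": [0.1,0.05,4.5],"delta_rot": [0,0,0],"hand": 200}
    - {"linear": [0.1,0.05,6],"delta_rot": [0,0,0],"hand": 200}
    - {"linear": [0.1,0.05,7],"delta_rot": [0,0,0],"hand": 200}
    - {"linear": [0.1,0.05,7.6],"delta_rot": [0,0,0],"hand": 200}
    - {"linear": [0.1,0.05,7.8],"delta_rot": [0,0,0],"hand": 200}
    - {"linear": [0.1,0.05,8.0],"delta_rot": [0,0,0],"hand": 200}
    - {"linear": [0.1,0.05,8.0],"delta_rot": [0,0,0],"hand": 200}

```text
time: 26.73
position: [0.5877, 0.0696, 0.0895]
orientation: [2.72, 1.572, 0.002]
ft_force: [-0.5, 0.2, -0.2]
opening: 0.484
```

play_rows:
  moves:
    - {"linear": [0,0,0.1],"delta_rot": [0,0,0],"hand": 200}
    - {"linear": [0,0,0.2],"delta_rot": [0,0,0],"hand": 200}
    - {"linear": [0,0,0.2],"delta_rot": [0,0,0],"hand": 200}

```text
time: 26.98
position: [0.5883, 0.0697, 0.0887]
orientation: [2.72, 1.571, 0.005]
ft_force: [-4.3, 1.2, 20.3]
opening: 0.483
```

Contact at the expected height. I'll release, rise and back away to -x.

play_rows:
  moves:
    - {"linear": [0,0,-0.1],"delta_rot": [0,0,0],"hand": 200}
    - {"linear": [0,0,-0.1],"delta_rot": [0,0,0],"hand": 60}
    - {"linear": [0,0,-0.1],"delta_rot": [0,0,0],"hand": 60}
    - {"linear": [0,0,-0.1],"delta_rot": [0,0,0],"hand": 60}
    - {"linear": [0,0,-0.1],"delta_rot": [0,0,0],"hand": 60}
    - {"linear": [0,0,-0.1],"delta_rot": [0,0,0],"hand": 60}
    - {"linear": [0,0,-1],"delta_rot": [0,0,0],"hand": 60}
    - {"linear": [0,0,-4],"delta_rot": [0,0,0],"hand": 60}
    - {"linear": [0,0,-8],"delta_rot": [0,0,0],"hand": 60}
    - {"linear": [0,0,-14],"delta_rot": [0,0,0],"hand": 60}
    - {"linear": [0,0,-14],"delta_rot": [0,0,0],"hand": 60}
    - {"linear": [-5,-12,-14],"delta_rot": [0,0,0],"hand": 60}
    - {"linear": [-5,-12,-14],"delta_rot": [0,0,0],"hand": 60}
    - {"linear": [-5,-12,-14],"delta_rot": [0,0,0],"hand": 60}
    - {"linear": [-5,-12,-14],"delta_rot": [0,0,0],"hand": 60}
    - {"linear": [-5,-12,-14],"delta_rot": [0,0,0],"hand": 60}
    - {"linear": [-5,-12,-14],"delta_rot": [0,0,0],"hand": 60}
    - {"linear": [-5,-12,-14],"delta_rot": [0,0,0],"hand": 60}

```text
time: 28.48
position: [0.4594, 0.0859, 0.2272]
orientation: [2.72, 1.571, 0.002]
ft_force: [-0.1, 0.0, -0.1]
opening: 0.767
```

Run:
```python
from h import *
T=cam('top');S=cam('side');a,b=T['color'].copy(),S['color'].copy()
for c,im in((T,a),(S,b)):
    for p,r,z in [((.588,.0696),.058,.02),((.62,-.1372),.058,.02),((.604,-.034),.0225,.122),((.588,.0696),.022,.092),((.62,-.1372),.022,.092)]: ring(c,im,p,r,z)
a=cv2.resize(a[115:175,200:350],(750,300),interpolation=cv2.INTER_CUBIC)
b=cv2.resize(b[160:280,240:420],(450,300),interpolation=cv2.INTER_CUBIC)
cv2.imwrite('pics/f1.png',np.vstack([a,np.hstack([b,np.zeros((300,300,3),'uint8')])]))
go((.6,0,.2))
```

```text
t 28.58 pos [0.4591 0.0856 0.2268] F [ 0.5 -0.4  0.6] op 0.764
(0.6, 0, 0.2) lin [-0.36 16.48  2.69] rot [ 0.  0. -0.]
```

View pics/f1.png

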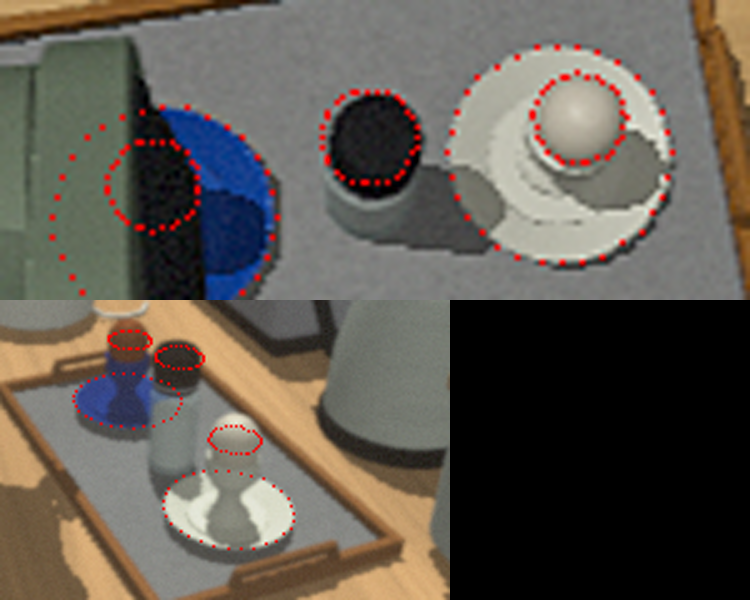

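```bash
python3 -c "
from h import *
print(sign_off())"
```

```text
the job is handed in; nothing more can be done
None
```

The tray is laid and handed in at about 28.6 s of simulated time; sign-off reports no verdict. Each cup stands on the saucer of its colour, the brown egg is in the blue cup and the white egg is in the white cup. The salt grinder stands on the tray midway between the saucers. Every item was lowered until the wrist felt contact before I opened the fingers.

**Final check:** The last top and side views showed everything upright, with both saucers on their start outlines. The white egg was within about 1–2 mm of its saucer's centre, and the grinder within about 3–5 mm of the tray's centre. The gripper is clear of everything.

**What was less certain:**
- **Blue side:** the arm hid part of it from the top camera at the end, so I checked it only from the side view, where the fit was good.
- **Blue cup:** one rough top-view reading put the blue cup about 5–7 mm off-centre. The wrist camera showed about 2 mm. Both are inside the 12 mm allowed.
- **Grinder:** the wrist force reached about 43 N as it touched down, against the 120 N limit.

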